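# Stock the pick shelf and wind up its guard rail from below

### The arm

A 6-joint arm with a two-finger parallel gripper is mounted at the origin on the work surface. World frame = base frame: x ahead of the robot, y to its left, z up, the work surface at z = 0. Lengths are in m, angles in rad, forces in N, time in s.
With the tool pointing down it reaches from about 0.275 to 0.975 m from the base axis. Payload 8.4 kg.
Tool frame: the origin (TCP) lies midway between the tips of the shut fingers; the grasp point (between the pads) lies 19 mm behind it (arm.grasp_offset is the distance from the TCP to the grasp point, in m); z points along the fingers, y is the direction in which the jaws open and shut (so a half turn about z gives the same grasp; the last joint's range is limited). The gripper opens to 92 mm and grips with 3 to 60 N. Pads are 20 mm wide; open, the fingers measure 128 mm over their backs; the gripper's body (75 mm by 189 mm) begins 69 mm behind the grasp point.
Start: joints at [1.132, 0.353, 1.633, -0, 1.155, -0.002], TCP at [0.264, 0.566, 0.215] pointing down, gripper open.
Joint ranges: [-2.63, 2.63], [-0.92, 2.1], [0.06, 2.66], [-1.3, 4.44], [0, 2.69], [-3.02, 3.02]. Speed limits (rad/s): [2.22, 2.22, 2.79, 3.14, 3.14, 3.14].

### API

Orientations are given as a unit quaternion [x, y, z, w].
In Python, from cell import arm gives the robot as it stands.
- The arm moves only by the tool send_rows, never from a script. Its argument "motion" is a list of rows, each a list of 7 numbers: the turn, a rotation vector about the world's x, y, z in rad, then the shift along the world's x, y, z in mm, then the opening, from 0 (shut) to 1 (fully open). In form: [[rx, ry, rz, dx, dy, dz, gripper], ...]. A call has exactly 8 rows; each row is the pose to reach, as a shift and turn from the pose measured when the call began; what a row does not reach only later rows make up. A row lasts 1/8 s, in which the tool goes at most 62.5 mm and 10.7 degrees, less where a joint would pass 70% of its speed; a pose out of reach is approached as far as the arm can. A call with a gripper value outside its range is refused whole. The fingers move at their own pace and stop on an object; the grip force is fixed at half the most. Time passes only in rows, so rows that repeat a pose let the fingers close, or fill a call up. It gives the time, the measured TCP pose, the force and the opening at its end, in the units of the state.
- arm.get_state(): the state, without advancing time (a new reading comes with each control period).
- arm.snapshot(name): name is "scene" or "top"; returns (picture, depth): 480x640x3 uint8, red, green, blue; 480x640 float32, m along the optical axis (not along the pixel's ray), 0 where there is no reading.
- arm.calibration(name): a dict with "vertical_fov" (degrees; the focal length in pixels is half the picture's height over the tangent of half this angle, whatever the lens; pixels are square), "cx", "cy" (the principal point, pixels), "distortion" ([k1, k2, p1, p2, k3] as OpenCV has them; the pictures are not rectified), "eye" and "rotation" of the camera in the world. Camera axes: x right, y down, z forward; pixel columns grow to the right and rows downward; lengths in m; the calibration is good to about 2 mm. A picture is of the moment at which its call begins. calibration takes no time and is no camera call.
- arm.finish_job(): hands the job in, once; it reports no verdict.
The state is a dict: "clock": time; "qpos": joint angles; "dq": joint speeds; "joint_torque": joint torques, N m; "ee_pos": TCP position; "tool_rot": TCP orientation; "contact_force": force on the tool from outside, world axes, zero at the start; "moment": the same for the moment, N m; "grip_width": opening from 0.0 (shut) to 1.0 (fully open).
Only numpy, scipy, OpenCV 4.12 (cv2) and the standard library are available. Lean on these libraries where they do the work, as an engineer would, in place of code of your own. Each camera call takes 0.05 s, during which the arm holds its last target. There are 200 camera calls.

### The job

Finish stocking the small grey bench shelf: stand the white tub with the orange lid on the round yellow mark in front of the tall cans, setting it down rather than dropping it. Then wind the yellow guard rail fully up by turning the red four-armed knob under the shelf's front tongue counter-clockwise as seen from above until it stops. Do not touch the rail itself, and leave the other stock on the shelf and the tray on the bench where they are.

Things in the scene. Friction and masses are not known exactly. Their poses are not given: they have to be found in the camera images.
- shelf: Grey steel shelf, fixed. Origin on the bench, straight below the knob's axis; x to the back, y left, z up. Board x 70 to 230, y -155 to 155 mm, 12 thick, its top 112 mm above the bench, on four 18 mm legs at its corners. From its front edge a tongue, 60 mm wide, as thick and level with the board, sticks out towards the robot to x = -24 mm; the knob hangs below it
- knob_centre (a point): centre of the red knob, on its vertical axis, 70 mm above the bench, 30 mm below the tongue's underside; fixed to the shelf, does not turn. The knob: a cross of four arms at right angles, each reaching 36 mm from the axis, 12 mm thick, 20 mm high (60 to 80 mm above the bench), hub radius 13 mm. The black cap on the tongue turns with it, its white cross parallel to the arms
- knob (a joint): angle of the knob, rad, growing counter-clockwise as seen from above; from 0 (rail down) to the end stop at 2.2 (rail fully up); starts between 0 and 0.5. At 0.85 one of its four arms points straight along the shelf's -x (towards the robot). Turning takes 0.15 to 0.2 N m (stiff, no spring): it stays where it is left
- rail (a joint): height of the rail above its lowest place, m: 0.015 times the knob's angle, up to 0.033
- rail_mid (a point): middle of the top of the yellow guard rail, a bar 290 mm long (along the shelf's y), 8 x 8 mm, at x = 75.5 mm of the shelf, which lies on the board's front edge when down and is geared to the knob
- can: blue spray can with red cap, already stocked behind the mark, on the board's back middle; 52 mm in diameter up to 112 mm, the cap 40 mm in diameter up to 150 mm height; origin at the centre of its underside; leave alone
- tub: white tub with orange lid, the item to load: 58 mm in diameter, the lid 62 mm in diameter from 56 to 68 mm height; origin at the centre of its underside, z up along it; 0.18 to 0.29 kg; stands on the bench left or right of the shelf's front
- old_can: green spray can with white cap, already stocked on the board's back left; 52 mm in diameter up to 112 mm, the cap 40 mm in diameter up to 150 mm height; origin at the centre of its underside; leave alone
- old_tub: grey tub with black lid, of the white tub's size, already stocked on the board's front right; origin at the centre of its underside; leave alone
- tray: open cardboard tray with door levers, 130 x 100 x 45 mm, on the bench on the other side than the white tub; origin at the centre of its underside; leave alone
- mark (a point): centre of the round yellow ring (72 mm across, painted) on the board's top face; at x = 115, y = 0 mm of the shelf; axes as the shelf's
Things that resemble listed ones, but are neither listed nor needed, are in the scene too. Of the things that look like the tub, take the one that is farthest to the robot's right at the start.

How it is judged:
By the outcome, as a careful person would: the job done as asked, in the order asked, and still so for the second after the job is handed in, with the robot touching nothing.
It also fails if it takes over 59 s, if anything falls off the work surface, if the arm or the gripper's body presses on something with over 40 N, if the wrist force passes 120 N, or if a joint passes its speed limit or range.

## Working session

There is one attempt and no reset: what is moved stays moved. The work goes in short steps, Python scripts to look and compute and a tool call to move; the robot and the scene stay as the last step left them, time stands still between calls to the robot, and variables do not carry over. Pictures are saved under pics/ and viewed, about 8 in all and at most 12, crops included, and the job is handed in when it is done.

Besides the shell and the picture viewer there is one more tool, called after "Emit:" by a JSON object that holds its "method" and its "body". send_rows: Moves the arm, as the interface text tells. Its arguments: {"type":"object","properties":{"motion":{"type":"array","items":{"type":"array","items":{"type":"number"}}}},"required":["motion"]}

```bash
mkdir -p pics; cat > h.py <<'E'
import numpy as np,cv2
from cell import arm
def snap(n,f):
    p,d=arm.snapshot(n); cv2.imwrite(f'pics/{f}.png',p[:,:,::-1]); np.save(f'pics/{f}.npy',d); return p,d
def K(n):
    c=arm.calibration(n); f=240/np.tan(np.radians(c['vertical_fov'])/2)
    return np.array([[f,0,c['cx']],[0,f,c['cy']],[0,0,1]]),np.array(c['distortion'],float),np.array(c['eye']),np.array(c['rotation'])
def ray(n,u,v):
    k,D,e,R=K(n); p=cv2.undistortPoints(np.array([[[u,v]]],float),k,D)[0,0]
    return e,R@np.array([p[0],p[1],1.])
def plane(n,u,v,z):
    e,r=ray(n,u,v); return e+r*(z-e[2])/r[2]
def dep(n,u,v,d):
    e,r=ray(n,u,v); return e+r*d[int(round(v)),int(round(u))]
def proj(n,P):
    k,D,e,R=K(n); q=(np.atleast_2d(P)-e)@R
    return cv2.projectPoints(q,np.zeros(3),np.zeros(3),k,D)[0][:,0]
E
python3 - <<'E'
from h import *
for n in('scene','top'):
    snap(n,n+'0'); print(arm.calibration(n))
print(arm.get_state())
E
```

```text
{'vertical_fov': 52.64714086810237, 'cx': 318.9802705566224, 'cy': 238.65471591440667, 'distortion': array([0.00914578, 0.        , 0.        , 0.        , 0.        ]), 'eye': array([ 1.06342991, -0.36676624,  0.819444  ]), 'rotation': array([ 0.82913534,  0.42881749, -0.16497024, -0.31848858])}
{'vertical_fov': 44.32309834726365, 'cx': 321.9288121983912, 'cy': 240.5209999606718, 'distortion': array([-0.06698642,  0.        ,  0.        ,  0.        ,  0.        ]), 'eye': array([0.35418647, 0.01510326, 1.36747523]), 'rotation': array([ 0.70915517, -0.70168858,  0.05029848, -0.04692696])}
{'clock': 0.1, 'qpos': array([ 1.13159640e+00,  3.53573243e-01,  1.63404442e+00, -1.04822172e-05,
        1.15522302e+00, -2.35367146e-03]), 'dq': array([ 0.00022532, -0.00198734,  0.00020987, -0.00054001, -0.00082156,
       -0.00053856]), 'joint_torque': array([-1.15989234e-03, -5.94904983e+01, -3.34937990e+01,  6.97654998e-02,
        1.84689474e-02, -2.99241208e-05]), 'ee_pos': array([0.26421445, 0.56591305, 0.21394887]), 'tool_rot': array([ 2.16688374e-01,  9.76240626e-01, -6.09917883e-04, -1.31974106e-04]), 'contact_force': array([-0.4416799 ,  0.30916272, -0.70040724]), 'moment': array([0.01980944, 0.05991908, 0.02031388]), 'grip_width': 1.000741964548643}
```

View pics/scene0.png

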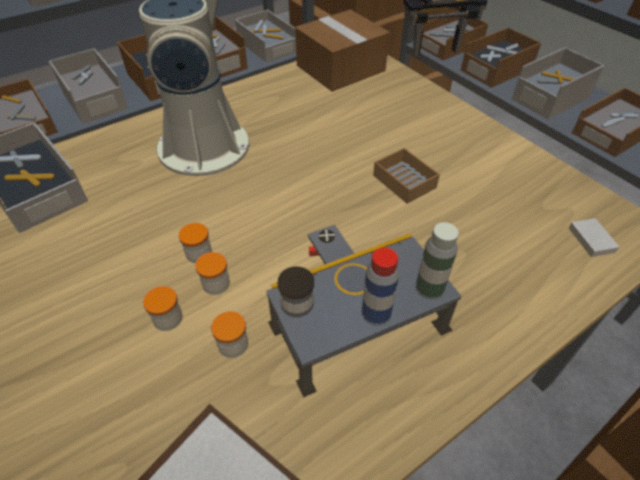

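View pics/top0.png

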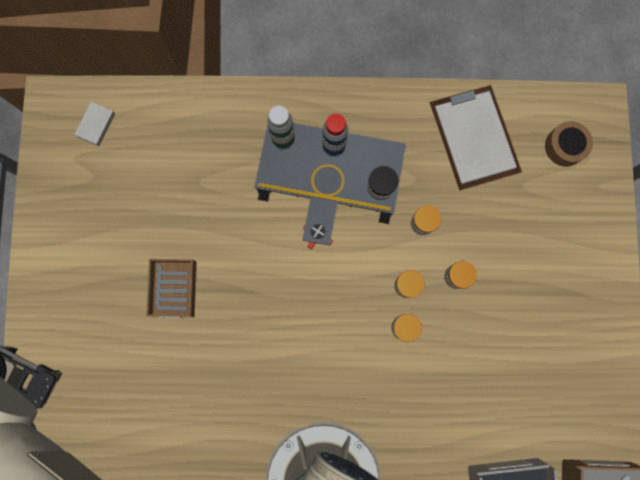

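The scene view shows four look-alike tubs. In the top view they are at (427,219), (462,274), (410,284) and (407,328), and the rightmost is (462,274). The shelf ring is at about (328,181), the knob cap at about (318,231) and the tray at (172,289). I'll enlarge the shelf and tubs next.

```bash
python3 - <<'E'
from h import *
p=cv2.imread('pics/top0.png')
cv2.imwrite('pics/c1.png',cv2.resize(p[90:340,245:495],None,fx=2.4,fy=2.4,interpolation=cv2.INTER_CUBIC))
hsv=cv2.cvtColor(p,cv2.COLOR_BGR2HSV)
m=cv2.inRange(hsv,(8,190,150),(18,255,255)); n,l,s,c=cv2.connectedComponentsWithStats(m)
d=np.load('pics/top0.npy')
for i in range(1,n):
    if s[i,4]>200: print(c[i],s[i],plane('top',*c[i],.068),dep('top',*c[i],d))
for z,uv in ((.112,(328,181)),(.112,(318,231))): print(plane('top',*uv,z),dep('top',*uv,d))
E
```

```text
Traceback (most recent call last):
  File "h.py", line 12, in plane
    e,r=ray(n,u,v); return e+r*(z-e[2])/r[2]
        ~~~^^^^^^^
  File "h.py", line 10, in ray
    return e,R@np.array([p[0],p[1],1.])
             ~^~~~~~~~~~~~~~~~~~~~~~~~~
ValueError: matmul: Input operand 1 has a mismatch in its core dimension 0, with gufunc signature (n?,k),(k,m?)->(n?,m?) (size 3 is different from 4)
```

View pics/c1.png

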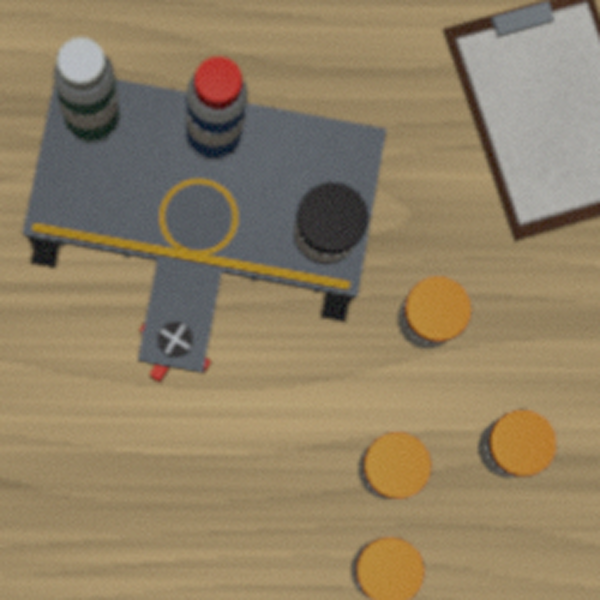

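```bash
sed -i "s/np.array(c\['rotation'\])$/Rotation.from_quat(c['rotation']).as_matrix()/; 1a from scipy.spatial.transform import Rotation\nfrom scipy.optimize import least_squares" h.py
python3 - <<'E'
from h import *
p=cv2.imread('pics/top0.png'); hsv=cv2.cvtColor(p,cv2.COLOR_BGR2HSV)
m=cv2.inRange(hsv,(8,190,150),(18,255,255)); n,l,s,c=cv2.connectedComponentsWithStats(m)
d=np.load('pics/top0.npy')
for i in range(1,n):
    if s[i,4]>200: print(c[i],s[i],plane('top',*c[i],.068),dep('top',*c[i],d))
o=np.array([[199,217],[175,340],[385,128],[140,361],[205,373]])/2.4+[245-.3,90-.3]
S=np.array([[115,0],[0,0],[230,-155],[-24,30],[-24,-30]])/1e3
W=np.array([plane('top',*q,.112) for q in o]); print(W)
print('depth z',dep('top',328,181,d),dep('top',360,150,d))
def f(x):
    a=x[2];return (S@np.array([[np.cos(a),np.sin(a)],[-np.sin(a),np.cos(a)]])+x[:2]-W[:,:2]).ravel()
r=least_squares(f,[.5,0,0]);print('shelf',r.x,np.degrees(r.x[2]),'res mm',r.fun.reshape(-1,2)*1e3)
X,Y,a=r.x
def sh(x,y,z): return [X+np.cos(a)*x-np.sin(a)*y,Y+np.sin(a)*x+np.cos(a)*y,z]
print('mark',sh(.115,0,.112))
for q in ((219,81,.15),(81,60,.15),(332,217,.18)):
    w=plane('top',q[0]/2.4+244.7,q[1]/2.4+89.7,.262 if q[2]<.16 else .18); dx=w[:2]-r.x[:2]; print('shelf frame',np.array([[np.cos(a),np.sin(a)],[-np.sin(a),np.cos(a)]])@dx)
# cap cross angle: arm tips in crop
for q in((163,323),(188,355),(165,353),(187,327)): 
    w=plane('top',q[0]/2.4+244.7,q[1]/2.4+89.7,.115)-plane('top',175/2.4+244.7,340/2.4+89.7,.115); print('arm world deg',np.degrees(np.arctan2(w[1],w[0])),'shelf',np.degrees(np.arctan2(w[1],w[0])-a))
for q in((158,373,.08),(207,365,.08),(142,328,.08)):
    w=plane('top',q[0]/2.4+244.7,q[1]/2.4+89.7,q[2])[:2]-r.x[:2]; print('red tip',np.hypot(*w),np.degrees(np.arctan2(w[1],w[0])-a))
s=cv2.imread('pics/scene0.png');cv2.imwrite('pics/c2.png',cv2.resize(s[190:370,140:480],None,fx=2.3,fy=2.3,interpolation=cv2.INTER_CUBIC))
print(proj('scene',[sh(.115,0,.112),sh(0,0,.112),sh(.07,.155,.112),sh(.0755,.145,.12),sh(.0755,-.145,.12)]))
E
```

```text
[[ 0.66137094 -0.00106656  0.112     ]
 [ 0.54789602  0.0194928   0.112     ]
 [ 0.74763134 -0.17166098  0.112     ]
 [ 0.52850951  0.05064623  0.112     ]
 [ 0.51830069 -0.00770173  0.112     ]]
depth z [ 0.658884   -0.00189183  0.11413506] [ 0.73021174 -0.07179295  0.11225858]
shelf [ 0.54727708  0.01832629 -0.16591216] -9.506066366981559 res mm [[-0.67301653  0.4003664 ]
 [-0.61893443 -1.16650558]
 [ 0.888848   -0.86925179]
 [ 0.05170063  1.23175965]
 [ 0.35140234  0.40363132]]
mark [np.float64(0.6606979185402158), np.float64(-0.0006661886476919503), 0.112]
shelf frame [ 0.19395414 -0.00072986]
shelf frame [0.19171495 0.11315521]
shelf frame [ 0.11950008 -0.11497218]
arm world deg 35.541928894590505 shelf 45.04799526157206
arm world deg -138.77818282725354 shelf -129.27211646027197
arm world deg 143.39336255764638 shelf 152.89942892462795
arm world deg -41.73647145583763 shelf -32.230405088856074
red tip 0.030197659733850947 156.2939715447695
red tip 0.03327330562685047 -111.9427815898489
red tip 0.035815730905779046 72.22560978463473
[[355.2922223  278.28722862]
 [327.28069253 236.41439506]
 [413.25310137 234.74015118]
 [411.07418597 235.48608825]
 [273.23765268 287.91131945]]
```

View pics/c2.png

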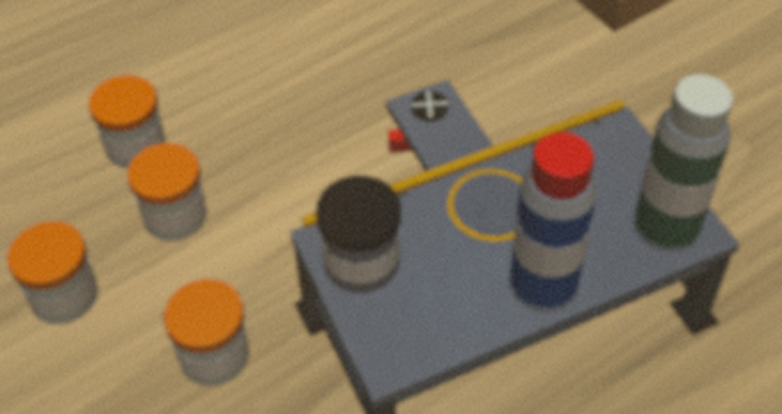

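The crop shows the ring at (199,217), the cap at (175,340) and red arm tips at (158,373), (207,365) and (142,328). The shelf fit has residuals of about 1 mm, and the knob is near 0.3–0.5 rad. Next I'll measure the lids.

```bash
python3 - <<'E'
from h import *
p=cv2.imread('pics/top0.png'); d=np.load('pics/top0.npy')
hsv=cv2.cvtColor(p,cv2.COLOR_BGR2HSV); print(hsv[274,462])
h=hsv[274,462].astype(int)
m=cv2.inRange(hsv,(int(h[0])-4,200,120),(int(h[0])+4,255,255)); n,l,s,c=cv2.connectedComponentsWithStats(m)
for i in range(1,n):
    if s[i,4]>200: print(c[i],s[i,2:],plane('top',*c[i],.068).round(4),dep('top',*c[i],d).round(4))
p=cv2.imread('pics/scene0.png'); dd=np.load('pics/scene0.npy')
# scene: lid centres read from crop
for q in((125,100),(165,172),(48,253),(204,314)):
    print(plane('scene',q[0]/2.3+140-.3,q[1]/2.3+190-.3,.068).round(4))
E
```

```text
[ 18 183 181]
[ 0.3455 -0.1813  0.068 ]
[ 0.4431 -0.1901  0.068 ]
[ 0.4644 -0.3064  0.068 ]
[ 0.5889 -0.2302  0.068 ]
```

```bash
python3 - <<'E'
from h import *
p=cv2.imread('pics/top0.png'); d=np.load('pics/top0.npy')
hsv=cv2.cvtColor(p,cv2.COLOR_BGR2HSV)
m=cv2.inRange(hsv,(12,165,120),(22,255,255)); n,l,s,c=cv2.connectedComponentsWithStats(m)
for i in range(1,n):
    if s[i,4]>200: print(c[i],s[i],plane('top',*c[i],.068).round(4),dep('top',*c[i],d).round(4))
for q in((522,443),(438,309),(397,465),(390,570)): print(plane('top',q[0]/2.4+244.7,q[1]/2.4+89.7,.068).round(4))
E
```

```text
[324.87288136 196.14689266] [259 184 131  26 354] [0.6351 0.0042 0.068 ] [0.6214 0.0047 0.1312]
[427.12801484 218.3729128 ] [414 206  27  26 539] [ 0.587  -0.2259  0.068 ] [ 0.5874 -0.2263  0.0658]
[462.37455197 274.15412186] [449 261  27  27 558] [ 0.4622 -0.3028  0.068 ] [ 0.4624 -0.3034  0.0656]
[410.25952813 283.59528131] [397 271  27  26 551] [ 0.4402 -0.1864  0.068 ] [ 0.4401 -0.186   0.0701]
[407.21024735 327.33038869] [394 314  27  27 566] [ 0.3443 -0.1789  0.068 ] [ 0.3443 -0.1789  0.068 ]
[ 0.4619 -0.3024  0.068 ]
[ 0.5868 -0.226   0.068 ]
[ 0.4405 -0.1861  0.068 ]
[ 0.3446 -0.1789  0.068 ]
```

Emit:
{"method": "send_rows", "body": {"motion": [[0, 0, 0.1, 14, -60, 0, 1], [0, 0, 0.2, 28, -120, 0, 1], [0, 0, 0.27, 42, -180, 0, 1], [0, 0, 0.27, 56, -240, 0, 1], [0, 0, 0.27, 70, -300, 0, 1], [0, 0, 0.27, 84, -360, 0, 1], [0, 0, 0.27, 98, -420, 0, 1], [0, 0, 0.27, 112, -480, 0, 1]]}}

```text
clock: 1.1
ee_pos: [0.3762, 0.0841, 0.214]
tool_rot: [0.083, 0.997, -0.001, 0.0]
contact_force: [0.8, -0.1, 0.0]
grip_width: 1.003
```

Emit:
{"method": "send_rows", "body": {"motion": [[0, 0, 0, 13, -58, 0, 1], [0, 0, 0, 26, -116, 0, 1], [0, 0, 0, 39, -174, 0, 1], [0, 0, 0, 52, -232, 0, 1], [0, 0, 0, 65, -290, 0, 1], [0, 0, 0, 76, -345, 0, 1], [0, 0, 0, 86, -388, -30, 1], [0, 0, 0, 86, -388, -80, 1]]}}

```text
clock: 2.1
ee_pos: [0.4639, -0.3077, 0.1342]
tool_rot: [0.084, 0.996, -0.002, 0.002]
contact_force: [0.8, -0.1, -1.3]
grip_width: 1.001
```

```bash
python3 - <<'E'
from h import *
s=arm.get_state();print(s['qpos'],s['ee_pos'])
E
```

```text
[-5.87741697e-01  3.37126496e-01  1.85836380e+00 -1.25241849e-03
  9.40332128e-01 -1.98870040e+00] [ 0.46393144 -0.30774725  0.13418657]
```

Emit:
{"method": "send_rows", "body": {"motion": [[0, 0, 0, -1, 4, -20, 1], [0, 0, 0, -1, 4, -50, 1], [0, 0, 0, -1, 4, -80, 1], [0, 0, 0, -1, 4, -105, 1], [0, 0, 0, -1, 4, -121, 1], [0, 0, 0, -1, 4, -121, 1], [0, 0, 0, -1, 4, -121, 0], [0, 0, 0, -1, 4, -121, 0]]}}

```text
clock: 3.1
ee_pos: [0.4636, -0.3041, 0.0141]
tool_rot: [0.084, 0.996, -0.002, 0.003]
contact_force: [-0.0, -0.3, 0.1]
grip_width: 0.804
```

Emit:
{"method": "send_rows", "body": {"motion": [[0, 0, 0, 0, 0, 0, 0], [0, 0, 0, 0, 0, 0, 0], [0, 0, 0, 0, 0, 0, 0], [0, 0, 0, 0, 0, 0, 0], [0, 0, 0, 0, 0, 10, 0], [0, 0, 0, 0, 0, 30, 0], [0, 0, 0, 0, 0, 60, 0], [0, 0, 0, 0, 0, 90, 0]]}}

```text
clock: 4.1
ee_pos: [0.4631, -0.3038, 0.1051]
tool_rot: [0.084, 0.996, -0.002, 0.003]
contact_force: [0.8, -0.9, -2.4]
grip_width: 0.666
```

Emit:
{"method": "send_rows", "body": {"motion": [[0, 0, 0, 0, 0, 40, 0], [0, 0, 0, 4, 20, 85, 0], [0, 0, 0, 12, 70, 115, 0], [0, 0, 0, 20, 125, 115, 0], [0, 0, 0, 28, 180, 115, 0], [0, 0, 0, 36, 235, 115, 0], [0, 0, 0, 43, 290, 115, 0], [0, 0, 0, 49, 328, 115, 0]]}}

```text
clock: 5.1
ee_pos: [0.5116, 0.0265, 0.2205]
tool_rot: [0.084, 0.996, -0.002, 0.002]
contact_force: [0.5, 0.2, -1.1]
grip_width: 0.659
```

```bash
python3 - <<'E'
from h import *
snap('scene','s1'); snap('top','t1')
s=cv2.imread('pics/s1.png');cv2.imwrite('pics/c3.png',cv2.resize(s[130:370,180:480],None,fx=2.4,fy=2.4,interpolation=cv2.INTER_CUBIC))
s=arm.get_state();print(s['qpos'],s['ee_pos'],s['tool_rot'])
E
```

```text
[ 0.05298187  0.16921316  1.86720306 -0.00400348  1.10049759 -1.35017968] [0.51203696 0.02737176 0.22039287] [ 0.08281914  0.99656025 -0.00145081  0.0025612 ]
```

View pics/c3.png

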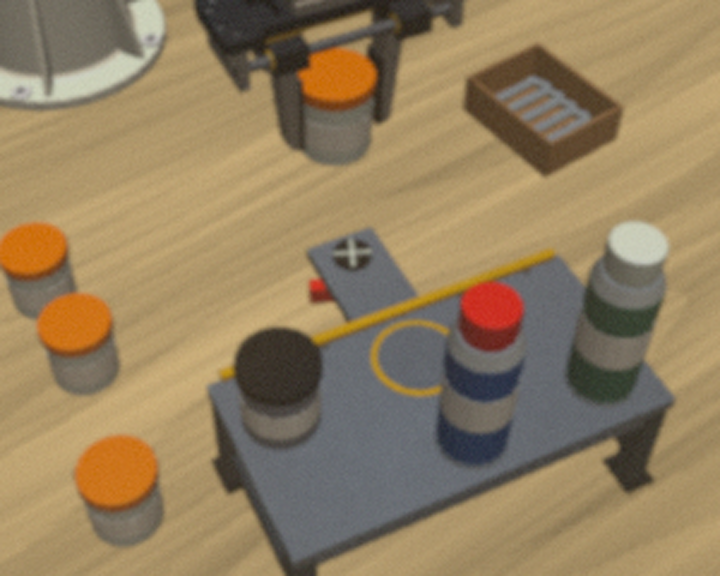

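The tub is held upright; the lid is at about (335,78) in the crop. Now I'll carry it over the mark.

Emit:
{"method": "send_rows", "body": {"motion": [[0, 0, 0, 20, -4, 0, 0], [0, 0, 0, 50, -10, -10, 0], [0, 0, 0, 80, -16, -20, 0], [0, 0, 0, 110, -21, -20, 0], [0, 0, 0, 135, -26, -20, 0], [0, 0, 0, 148, -28, -25, 0], [0, 0, 0, 148, -28, -50, 0], [0, 0, 0, 148, -28, -75, 0]]}}

```text
clock: 6.2
ee_pos: [0.6594, -0.0011, 0.1446]
tool_rot: [0.083, 0.997, -0.002, 0.002]
contact_force: [-0.2, -1.0, -2.3]
grip_width: 0.667
```

```bash
python3 - <<'E'
from h import *
s=arm.get_state();print(s['qpos'],s['ee_pos'],s['tool_rot'],s['contact_force'])
E
```

```text
[-0.00215549  0.47116903  1.61926647 -0.00391667  1.04696359 -1.40492475] [ 0.6593865  -0.00114019  0.14457509] [ 0.08294183  0.99655074 -0.00152066  0.00222858] [-0.24093223 -0.98710693 -2.33379697]
```

Emit:
{"method": "send_rows", "body": {"motion": [[0, 0, 0, 1, 0.5, -4, 0], [0, 0, 0, 1, 0.5, -8, 0], [0, 0, 0, 1, 0.5, -12, 0], [0, 0, 0, 1, 0.5, -14, 0], [0, 0, 0, 1, 0.5, -16, 0], [0, 0, 0, 1, 0.5, -17, 0], [0, 0, 0, 1, 0.5, -18, 0], [0, 0, 0, 1, 0.5, -18, 0]]}}

```text
clock: 7.2
ee_pos: [0.6605, -0.0007, 0.127]
tool_rot: [0.083, 0.997, -0.002, 0.002]
contact_force: [-1.6, -0.2, 1.8]
grip_width: 0.673
```

Emit:
{"method": "send_rows", "body": {"motion": [[0, 0, 0, 0, 0, -0.5, 0], [0, 0, 0, 0, 0, -0.5, 0], [0, 0, 0, 0, 0, -1, 0], [0, 0, 0, 0, 0, -1, 0], [0, 0, 0, 0, 0, -1.5, 0], [0, 0, 0, 0, 0, -1.5, 0], [0, 0, 0, 0, 0, -1.5, 0], [0, 0, 0, 0, 0, -1.5, 0]]}}

```text
clock: 8.2
ee_pos: [0.6608, -0.0007, 0.1269]
tool_rot: [0.083, 0.997, -0.002, 0.003]
contact_force: [-4.7, -0.8, 12.6]
grip_width: 0.667
```

Firm contact at +12 N, so the tub is standing on the board. I'll release it and rise straight up.

Emit:
{"method": "send_rows", "body": {"motion": [[0, 0, 0, 0, 0, 0.3, 0.7], [0, 0, 0, 0, 0, 0.3, 0.8], [0, 0, 0, 0, 0, 0.3, 0.85], [0, 0, 0, 0, 0, 0.3, 0.88], [0, 0, 0, 0, 0, 0.3, 0.88], [0, 0, 0, 0, 0, 10, 0.88], [0, 0, 0, 0, 0, 30, 0.88], [0, 0, 0, 0, 0, 60, 0.88]]}}

```text
clock: 9.2
ee_pos: [0.6606, -0.0007, 0.1883]
tool_rot: [0.083, 0.997, -0.002, 0.003]
contact_force: [0.6, -0.8, -0.4]
grip_width: 0.88
```

Emit:
{"method": "send_rows", "body": {"motion": [[0, 0, 0, 0, 0, 30, 0.88], [0, 0, 0, 0, 0, 60, 0.88], [0, 0, 0, -50, 8, 60, 0.88], [0, 0, 0, -110, 19, 60, 0.6], [0, 0, 0, -170, 29, 60, 0.4], [0, 0, 0, -230, 38, 60, 0.25], [0, 0, 0, -280, 46, 60, 0.2], [0, 0, 0, -280, 46, 60, 0.2]]}}

```text
clock: 10.2
ee_pos: [0.3782, 0.0455, 0.2496]
tool_rot: [0.082, 0.997, -0.001, 0.003]
contact_force: [1.0, -0.1, 0.9]
grip_width: 0.359
```

```bash
python3 - <<'E'
from h import *
snap('scene','s2'); snap('top','t2')
a=cv2.imread('pics/s2.png')[200:340,250:430];b=cv2.imread('pics/t2.png')[100:240,240:420]
cv2.imwrite('pics/c4.png',cv2.resize(np.hstack([a,b]),None,fx=2.2,fy=2.2,interpolation=cv2.INTER_CUBIC))
s=arm.get_state();print(s['qpos'],s['ee_pos'],s['tool_rot'],s['contact_force'],s['grip_width'])
E
```

```text
[ 0.1183808  -0.0854781   2.06646911 -0.00452955  1.15238754 -1.28492429] [0.38172586 0.04541391 0.24987519] [ 0.08273835  0.99656069 -0.00120647  0.00443961] [-0.16490234  0.35302235  0.62004637] 0.272677736334296
```

View pics/c4.png

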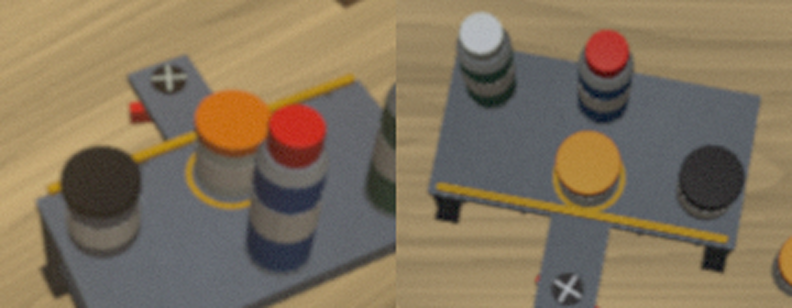

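The tub stands centred in the ring. Next I'll measure the knob angle precisely and fit a rough kinematic model to check that a pitched tool is feasible.

```bash
cat >> h.py <<'E'
KX,KY,SA=.5473,.0183,-.1659
def pose(phi,pitch,r,z):
    "tool on knob arm at shelf angle phi (deg), pitch deg below horizontal, TCP radius r"
    psi=np.radians(phi)+SA+np.pi; p=np.radians(pitch)
    h=np.array([np.cos(psi),np.sin(psi),0]); y=np.array([-h[1],h[0],0]); zt=h*np.cos(p)-[0,0,np.sin(p)]
    R=np.column_stack([np.cross(y,zt),y,zt])
    return np.array([KX,KY,z])-r*h,R
def delta(P,R,s=None):
    s=s or arm.get_state(); rv=(Rotation.from_matrix(R)*Rotation.from_quat(s['tool_rot']).inv()).as_rotvec()
    return np.r_[rv.round(3),((P-s['ee_pos'])*1e3).round(1)]
def knob(img,cam):
    p=cv2.imread(f'pics/{img}.png').astype(float).min(2); c=0
    best=None
    P0=np.array([KX,KY,.117]); g=np.linspace(.002,.0135,12)
    for dx in np.arange(-.004,.0041,.001):
     for dy in np.arange(-.004,.0041,.001):
      for t in np.radians(np.arange(0,90,1.5)):
        A=np.concatenate([[P0+[dx+q*np.cos(t+k*np.pi/2),dy+q*np.sin(t+k*np.pi/2),0] for q in g] for k in range(4)])
        B=np.concatenate([[P0+[dx+q*np.cos(t+np.pi/4+k*np.pi/2),dy+q*np.sin(t+np.pi/4+k*np.pi/2),0] for q in g[4:]] for k in range(4)])
        uv=proj(cam,np.vstack([A,B])).astype(np.float32)
        v=cv2.remap(p.astype(np.float32),uv[:,0],uv[:,1],cv2.INTER_LINEAR).ravel()
        sc=v[:len(A)].mean()-v[len(A):].mean()
        if best is None or sc>best[0]: best=(sc,np.degrees(t-SA)%90,dx,dy)
    return best
E
python3 - <<'E'
from h import *
for i,c in(('top0','top'),('scene0','scene'),('t2','top'),('s2','scene')): 
    b=knob(i,c); print(i,b,'theta',.85-np.radians(90-b[1]))
print('tub',plane('top',327.0,173.3,.18))
q=np.array([[.35357,1.63404,.62456,.21395],[.33713,1.85836,.55672,.13419],[.16921,1.8672,.51277,.22039],[.47117,1.61927,.65939,.14458],[-.08548,2.06647,.38442,.24988]])
f=lambda x:np.r_[x[0]*np.sin(q[:,0])+x[1]*np.sin(q[:,0]+q[:,1]+x[4])+x[2]-q[:,2],x[0]*np.cos(q[:,0])+x[1]*np.cos(q[:,0]+q[:,1]+x[4])+x[3]-q[:,3]]
r=least_squares(f,[.45,.45,0,0,0],x_scale=.1);print(r.x,np.abs(r.fun).max())
E
```

```text
Traceback (most recent call last):
  File "h.py", line 39, in knob
    uv=proj(cam,np.vstack([A,B])).astype(np.float32)
       ~~~~^^^^^^^^^^^^^^^^^^^^^^
  File "h.py", line 18, in proj
    k,D,e,R=K(n); q=(np.atleast_2d(P)-e)@R
            ~^^^
  File "h.py", line 8, in K
    c=arm.calibration(n); f=240/np.tan(np.radians(c['vertical_fov'])/2)
ValueError: time passes only in moves, steps and waits
```

```bash
sed -i 's/^def K(n):/import functools\n@functools.lru_cache\ndef K(n):/' h.py
python3 - <<'E'
from h import *
for i,c in(('top0','top'),('scene0','scene'),('t2','top'),('s2','scene')): 
    b=knob(i,c); print(i,b,'theta',.85-np.radians(90-b[1]))
print('tub',plane('top',327.0,173.3,.18))
q=np.array([[.35357,1.63404,.62456,.21395],[.33713,1.85836,.55672,.13419],[.16921,1.8672,.51277,.22039],[.47117,1.61927,.65939,.14458],[-.08548,2.06647,.38442,.24988]])
f=lambda x:np.r_[x[0]*np.sin(q[:,0])+x[1]*np.sin(q[:,0]+q[:,1]+x[4])+x[2]-q[:,2],x[0]*np.cos(q[:,0])+x[1]*np.cos(q[:,0]+q[:,1]+x[4])+x[3]-q[:,3]]
r=least_squares(f,[.45,.45,0,0,0],x_scale=.1);print(r.x,np.abs(r.fun).max())
E
```

```text
top0 (np.float32(82.629486), np.float64(68.00536982122036), np.float64(0.001), np.float64(0.001)) theta 0.4661212856217861
scene0 (np.float32(65.737915), np.float64(66.50536982122036), np.float64(-0.001), np.float64(-0.002)) theta 0.4399413468418712
t2 (np.float32(81.67619), np.float64(68.00536982122036), np.float64(0.001), np.float64(0.001)) theta 0.4661212856217861
s2 (np.float32(68.272316), np.float64(66.50536982122036), np.float64(-0.001), np.float64(-0.002)) theta 0.4399413468418712
tub [0.65918353 0.00121174 0.18      ]
[ 0.56245496  0.4928571   0.001975   -0.07011151  0.09980811] 0.0008176081764867948
```

The knob reads about 0.455 rad, with front arm A at shelf angle 157.5°.

1. **Stroke 1:** vertical tool with shut fingers in front of the tongue, pushing arm A towards shelf −y to about 218°.
2. **Stroke 2:** pitched tool from the front-left, pushing the next arm to the stop.

Emit:
{"method": "send_rows", "body": {"motion": [[0, 0, 0, 40, 8, -20, 0], [0, 0, 0, 85, 16, -60, 0], [0, 0, 0, 120, 22, -95, 0], [0, 0, 0, 135.5, 24.5, -125, 0], [0, 0, 0, 135.5, 24.5, -155, 0], [0, 0, 0, 135.5, 24.5, -180, 0], [0, 0, 0, 135.5, 24.5, -191, 0], [0, 0, 0, 135.5, 24.5, -191, 0]]}}

```text
clock: 11.3
ee_pos: [0.5178, 0.0698, 0.0584]
tool_rot: [0.083, 0.997, -0.001, 0.004]
contact_force: [0.2, -0.1, 1.0]
grip_width: 0.002
```

```bash
python3 - <<'E'
from h import *
s=arm.get_state();print(s['qpos'],s['ee_pos'],s['tool_rot'],s['contact_force'],s['grip_width'])
snap('scene','s3'); 
a=cv2.imread('pics/s3.png')[130:300,230:430]
cv2.imwrite('pics/c5.png',cv2.resize(a,None,fx=3,fy=3,interpolation=cv2.INTER_CUBIC))
E
```

```text
[ 0.13400097  0.4019577   1.98103557 -0.00631135  0.75119328 -1.26629072] [0.51781263 0.06975716 0.05843034] [ 0.08285802  0.99655214 -0.00130513  0.00408468] [ 0.18429788 -0.07651202  1.03914448] 0.0021679744581581326
```

View pics/c5.png

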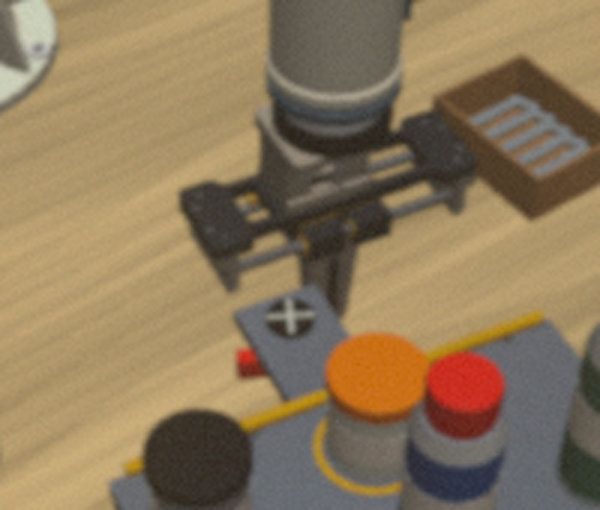

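The shut fingers are beside the tongue's front-left corner, at about (335,290), with nothing touching. Now I'll push.

Emit:
{"method": "send_rows", "body": {"motion": [[0, 0, 0, -0.7, -4, 0, 0], [0, 0, 0, -1.3, -8, 0, 0], [0, 0, 0, -2, -12, 0, 0], [0, 0, 0, -2.7, -16, 0, 0], [0, 0, 0, -3.3, -20, 0, 0], [0, 0, 0, -4, -24, 0, 0], [0, 0, 0, -4.7, -28, 0, 0], [0, 0, 0, -5.3, -32, 0, 0]]}}

```text
clock: 12.35
ee_pos: [0.5111, 0.0385, 0.0589]
tool_rot: [0.083, 0.997, -0.001, 0.003]
contact_force: [-5.1, 7.2, 1.2]
grip_width: 0.005
```

Emit:
{"method": "send_rows", "body": {"motion": [[0, 0, 0, -0.7, -4, 0, 0], [0, 0, 0, -1.3, -8, 0, 0], [0, 0, 0, -2, -12, 0, 0], [0, 0, 0, -2.6, -15.5, 0, 0], [0, 0, 0, -2.6, -15.5, 0, 0], [0, 0, 0, -2.6, -15.5, 0, 0], [0, 0, 0, -2, -11, 0, 0], [0, 0, 0, -10, -10, 0, 0]]}}

```text
clock: 13.35
ee_pos: [0.5011, 0.0285, 0.0589]
tool_rot: [0.083, 0.997, -0.001, 0.003]
contact_force: [-0.1, 0.2, -0.6]
grip_width: 0.004
```

```bash
python3 - <<'E'
from h import *
s=arm.get_state();print(s['qpos'],s['ee_pos'],s['contact_force'])
snap('scene','s4');snap('top','t4')
for i,c in(('t4','top'),('s4','scene')): b=knob(i,c); print(b,'B at',b[1]+90)
E
```

```text
[ 0.0556081   0.37671968  2.02329949 -0.00361046  0.73554912 -1.34617861] [0.50107988 0.02852316 0.05885847] [-0.09384853  0.18833514 -0.56812876]
(np.float32(2.4292908), np.float64(20.005369821220356), np.float64(-0.002), np.float64(0.004)) B at 110.00536982122036
(np.float32(73.028854), np.float64(36.505369821220356), np.float64(-0.001), np.float64(-0.002)) B at 126.50536982122036
```

Stroke 1 worked: the next arm, B, is at 126.5°, with about 41° left. I'll check joint feasibility for the pitched stroke.

```bash
python3 - <<'E'
from h import *
s=arm.get_state(); q0=s['qpos']
E=lambda q:Rotation.from_euler('ZYZYZ',[q[0],q[1]+q[2],q[3],q[4],q[5]])
C=E(q0).inv()*Rotation.from_quat(s['tool_rot']); print('C',C.as_rotvec())
def fk(q,Lt):
    R=E(q)*C; a=q[1]+q[2]+.0998
    rr=.5625*np.sin(q[1])+.4929*np.sin(a)+.002; z=.5625*np.cos(q[1])+.4929*np.cos(a)-.0701+Lt
    return np.array([rr*np.cos(q[0]),rr*np.sin(q[0]),z])+R.apply([0,0,Lt]),R
print(fk(q0,.24)[0],s['ee_pos'])
lo=[-2.63,-.92,.06,-1.3,0,-3.02];hi=[2.63,2.1,2.66,4.44,2.69,3.02]
for Lt in(.2,.28):
  q=q0.copy()
  for phi,pit,r,z in [(170,90,.1,.2),(150,75,.1,.2),(135,60,.1,.2),(127,50,.1,.2),(127,50,.1,.08),(127,50,.024,.06),(140,50,.024,.06),(155,50,.024,.06),(170,50,.024,.06)]:
    P,R=pose(phi,pit,r,z)
    f=lambda x:np.r_[(fk(x,Lt)[0]-P)*5,(fk(x,Lt)[1].inv()*Rotation.from_matrix(R)).as_rotvec()]
    g=least_squares(f,np.clip(q,np.array(lo)+1e-3,np.array(hi)-1e-3),bounds=(lo,hi)); q=g.x; print(Lt,phi,pit,q.round(2),'err',np.abs(g.fun).max().round(3))
P,R=pose(127,50,.1,.2); print(P)
E
```

```text
Traceback (most recent call last):
  File "scipy/spatial/transform/_rotation.pyx", line 1413, in scipy.spatial.transform._rotation.Rotation.from_euler
ValueError: Expected axis specification to be a non-empty string of upto 3 characters, got ZYZYZ
```

```bash
cat > ik.py <<'E'
from h import *
s=arm.get_state(); q0=s['qpos']
F=Rotation.from_euler
E=lambda q:F('ZYZ',[q[0],q[1]+q[2],q[3]])*F('YZ',[q[4],q[5]])
C=E(q0).inv()*Rotation.from_quat(s['tool_rot']); print('C',C.as_rotvec())
def fk(q,Lt):
    R=E(q)*C; a=q[1]+q[2]+.0998
    rr=.5625*np.sin(q[1])+.4929*np.sin(a)+.002; z=.5625*np.cos(q[1])+.4929*np.cos(a)-.0701+Lt
    return np.array([rr*np.cos(q[0]),rr*np.sin(q[0]),z])+R.apply([0,0,Lt]),R
print(fk(q0,.24)[0],s['ee_pos'])
lo=[-2.63,-.92,.06,-1.3,0,-3.02];hi=[2.63,2.1,2.66,4.44,2.69,3.02]
for Lt in(.2,.28):
  q=q0.copy()
  for phi,pit,r,z in [(170,90,.1,.2),(150,75,.1,.2),(135,60,.1,.2),(127,50,.1,.2),(127,50,.1,.08),(127,50,.024,.06),(140,50,.024,.06),(155,50,.024,.06),(170,50,.024,.06)]:
    P,R=pose(phi,pit,r,z)
    f=lambda x:np.r_[(fk(x,Lt)[0]-P)*5,(fk(x,Lt)[1].inv()*Rotation.from_matrix(R)).as_rotvec()]
    g=least_squares(f,np.clip(q,np.array(lo)+1e-3,np.array(hi)-1e-3),bounds=(lo,hi)); q=g.x; print(Lt,phi,pit,q.round(2),'err',np.abs(g.fun).max().round(3))
P,R=pose(127,50,.1,.2); print(P)
E
python3 ik.py
```

```text
C [-1.64740830e-16 -2.11224719e-16  1.57079633e+00]
[0.50339705 0.02744523 0.05787186] [0.49956254 0.02845697 0.05860604]
0.2 170 90 [ 0.11  0.1   2.    0.    1.04 -1.12] err 0.0
0.2 150 75 [ 0.26  0.09  2.03 -0.27  0.89 -0.46] err 0.0
0.2 135 60 [ 0.4   0.15  2.01 -0.64  0.96  0.15] err 0.0
0.2 127 50 [ 0.46  0.22  1.97 -0.81  1.1   0.42] err 0.0
0.2 127 50 [ 0.46  0.41  2.06 -0.94  0.92  0.67] err 0.0
0.2 127 50 [ 0.31  0.45  2.05 -1.04  0.82  0.64] err 0.0
0.2 140 50 [ 0.29  0.42  2.12 -1.21  0.68  0.6 ] err 0.0
0.2 155 50 [ 0.24  0.37  2.17 -1.3   0.51  0.43] err 0.044
0.2 170 50 [ 0.16  0.33  2.2  -1.3   0.3   0.15] err 0.1
0.28 170 90 [ 0.11  0.1   2.    0.    1.04 -1.12] err 0.0
0.28 150 75 [ 0.3   0.07  2.05 -0.28  0.89 -0.42] err 0.0
0.28 135 60 [ 0.48  0.15  2.03 -0.64  0.98  0.23] err 0.0
0.28 127 50 [ 0.57  0.25  1.99 -0.79  1.13  0.52] err 0.0
0.28 127 50 [ 0.57  0.44  2.06 -0.91  0.95  0.75] err 0.0
0.28 127 50 [ 0.41  0.48  2.07 -1.02  0.85  0.74] err 0.0
0.28 140 50 [ 0.4   0.43  2.17 -1.22  0.71  0.72] err 0.0
0.28 155 50 [ 0.33  0.37  2.22 -1.3   0.55  0.53] err 0.058
0.28 170 50 [ 0.22  0.31  2.26 -1.3   0.33  0.21] err 0.132
[0.50113345 0.10700541 0.2       ]
```

```bash
python3 - <<'E'
from h import *
s=arm.get_state(); print(s['ee_pos'])
print(delta(*pose(127,50,.09,.2),s))
E
```

```text
[0.49956254 0.02845697 0.05860604]
[ -0.421  -0.581  -0.886   6.2    69.7   141.4  ]
```

Emit:
{"method": "send_rows", "body": {"motion": [[0, 0, 0, -20, 0, 30, 0], [0, 0, 0, -20, 5, 80, 0], [-0.06, -0.08, -0.13, -20, 15, 130, 0], [-0.12, -0.166, -0.253, -15, 25, 141, 0.1], [-0.18, -0.249, -0.38, -10, 35, 141, 0.2], [-0.24, -0.332, -0.506, -5, 47, 141, 0.35], [-0.3, -0.415, -0.633, 0, 57, 141, 0.35], [-0.36, -0.498, -0.76, 3, 65, 141, 0.35]]}}

```text
clock: 14.45
ee_pos: [0.5019, 0.0923, 0.1998]
tool_rot: [0.422, 0.861, -0.148, 0.242]
contact_force: [0.7, -0.5, -0.9]
grip_width: 0.35
```

```bash
python3 - <<'E'
from h import *
s=arm.get_state(); print(s['ee_pos'],s['qpos'])
for a in ((127,50,.09,.2),(127,50,.09,.06),(127,50,.025,.06)): print(delta(*pose(*a),s))
E
```

```text
[0.50193555 0.09233345 0.19981866] [ 0.57208115  0.20819415  2.02044062 -0.68573643  1.03426639  0.30913616]
[-0.079 -0.109 -0.162  3.8    5.8    0.2  ]
[-7.900e-02 -1.090e-01 -1.620e-01  3.800e+00  5.800e+00 -1.398e+02]
[-7.900e-02 -1.090e-01 -1.620e-01  3.380e+01 -5.190e+01 -1.398e+02]
```

Emit:
{"method": "send_rows", "body": {"motion": [[-0.04, -0.055, -0.08, 4, 6, 0, 0.35], [-0.079, -0.109, -0.162, 4, 6, -30, 0.35], [-0.079, -0.109, -0.162, 4, 6, -70, 0.35], [-0.079, -0.109, -0.162, 4, 6, -105, 0.35], [-0.079, -0.109, -0.162, 4, 6, -130, 0.35], [-0.079, -0.109, -0.162, 4, 6, -140, 0.35], [-0.079, -0.109, -0.162, 10, -5, -140, 0.35], [-0.079, -0.109, -0.162, 16, -16, -140, 0.35]]}}

```text
clock: 15.45
ee_pos: [0.5188, 0.0758, 0.0608]
tool_rot: [0.488, 0.803, -0.177, 0.293]
contact_force: [-0.4, -0.2, -0.2]
grip_width: 0.349
```

```bash
python3 - <<'E'
from h import *
s=arm.get_state(); print(s['ee_pos'],s['qpos'],s['contact_force'])
for a in ((127,50,.06,.06),(127,50,.025,.06)): print(delta(*pose(*a),s))
snap('scene','s5');snap('top','t5')
a=cv2.imread('pics/s5.png')[150:310,230:430];b=cv2.imread('pics/t5.png')[160:320,220:420]
cv2.imwrite('pics/c6.png',cv2.resize(np.hstack([a,b]),None,fx=2,fy=2,interpolation=cv2.INTER_CUBIC))
E
```

```text
[0.51884942 0.07578803 0.06076084] [ 0.59526357  0.52506804  2.05535719 -0.93750325  0.91540367  0.84283393] [-0.36310347 -0.18393367 -0.15227376]
[-0.0e+00  1.0e-03 -0.0e+00  8.0e-01 -4.3e+00 -8.0e-01]
[-0.00e+00  1.00e-03 -0.00e+00  1.69e+01 -3.53e+01 -8.00e-01]
```

View pics/c6.png

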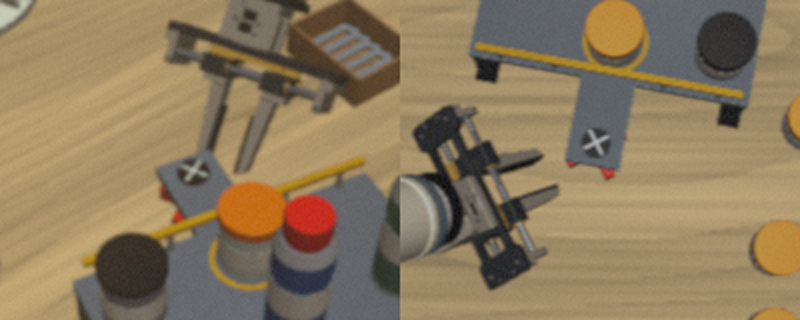

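The fingers are aligned with arm B, whose tip is at about (572,162) in the right half; the cap is at (596,142). I'll insert and close loosely on the arm.

Emit:
{"method": "send_rows", "body": {"motion": [[0, 0, 0, 4, -10, -1, 0.35], [0, 0, 0, 8, -18, -1, 0.35], [0, 0, 0, 12, -26, -1, 0.35], [0, 0, 0, 17, -35, -1, 0.35], [0, 0, 0, 17, -35, -1, 0.35], [0, 0, 0, 17, -35, -1, 0.25], [0, 0, 0, 17, -35, -1, 0.17], [0, 0, 0, 17, -35, -1, 0.17]]}}

```text
clock: 16.55
ee_pos: [0.5357, 0.0404, 0.0598]
tool_rot: [0.488, 0.803, -0.177, 0.293]
contact_force: [-0.1, 0.0, 0.3]
grip_width: 0.169
```

```bash
python3 - <<'E'
from h import *
s=arm.get_state(); print(s['ee_pos'],s['qpos'],s['contact_force'],s['grip_width'])
for p in (132,137,142,147): print(delta(*pose(p,50,.025,.06),s))
E
```

```text
[0.5357185  0.04036703 0.05981392] [ 0.5166192   0.52305995  2.06451652 -0.98921394  0.87767438  0.82073424] [-0.13023918  0.03784591  0.33500259] 0.16895818155341974
[-0.     0.002  0.089 -1.8   -1.     0.2  ]
[-0.00e+00  2.00e-03  1.76e-01 -3.60e+00 -2.20e+00  2.00e-01]
[-0.00e+00  2.00e-03  2.63e-01 -5.30e+00 -3.60e+00  2.00e-01]
[-1.0e-03  2.0e-03  3.5e-01 -6.8e+00 -5.2e+00  2.0e-01]
```

Emit:
{"method": "send_rows", "body": {"motion": [[0, 0, 0.045, -0.9, -0.5, 0, 0.17], [0, 0, 0.089, -1.8, -1, 0, 0.17], [0, 0, 0.133, -2.7, -1.6, 0, 0.17], [0, 0, 0.176, -3.6, -2.2, 0, 0.17], [0, 0, 0.22, -4.5, -2.9, 0, 0.17], [0, 0, 0.263, -5.3, -3.6, 0, 0.17], [0, 0, 0.306, -6, -4.4, 0, 0.17], [0, 0, 0.35, -6.8, -5.2, 0, 0.17]]}}

```text
clock: 17.55
ee_pos: [0.5292, 0.0396, 0.0653]
tool_rot: [0.343, 0.876, -0.126, 0.314]
contact_force: [0.6, -0.3, -0.2]
grip_width: 0.173
```

```bash
python3 - <<'E'
from h import *
s=arm.get_state(); print(s['ee_pos'],s['qpos'],s['contact_force'],s['moment'],s['grip_width'])
snap('scene','s6');b=knob('s6','scene');print(b)
for p in (147,150,153): print(delta(*pose(p,50,.025,.06),s))
E
```

```text
[0.52916657 0.03964523 0.06528567] [ 0.49285053  0.43494038  2.23408822 -1.29476827  0.6781793   0.80267444] [ 0.56037699 -0.29053185 -0.16120935] [0.20829054 0.31288691 0.01292505] 0.17269793769956795
(np.float32(70.085655), np.float64(50.005369821220356), np.float64(-0.001), np.float64(-0.002))
[-1.0e-03 -1.0e-02  6.0e-03 -3.0e-01 -4.5e+00 -5.3e+00]
[-1.0e-03 -1.0e-02  5.8e-02 -1.2e+00 -5.4e+00 -5.3e+00]
[-1.0e-03 -1.0e-02  1.1e-01 -2.0e+00 -6.5e+00 -5.3e+00]
```

Emit:
{"method": "send_rows", "body": {"motion": [[0, 0, 0, 0, 0, 0, 0.35], [0, 0, 0, -7, 7, 0, 0.35], [0, 0, 0, -16, 15, 0, 0.35], [0, 0, 0, -28, 26, 0, 0.35], [0, 0, 0, -44, 40, 0, 0.3], [0, 0, 0, -60, 55, 10, 0.2], [0, 0, 0, -65, 60, 45, 0.1], [0, 0, 0, -65, 60, 85, 0]]}}

```text
clock: 18.6
ee_pos: [0.463, 0.1006, 0.1512]
tool_rot: [0.34, 0.877, -0.126, 0.313]
contact_force: [0.7, -0.6, -0.2]
grip_width: 0.017
```

```bash
cat >> h.py <<'E'
def front(x,y,z,pit):
    P,R=pose(180,pit,0,z); c,s=np.cos(SA),np.sin(SA)
    return P+[(c*x-s*y)/1e3,(s*x+c*y)/1e3,0],R
E
python3 - <<'E'
from h import *
s=arm.get_state(); print(s['ee_pos'],s['qpos'],s['contact_force'],s['grip_width'])
print(delta(*front(-40,52,.15,70),s)); print(delta(*front(-24,52,.058,70),s))
E
```

```text
[0.46297458 0.10057663 0.1512291 ] [ 0.71085912  0.2212894   2.23505108 -0.96733026  0.8762467   0.5976835 ] [ 0.6726953  -0.55072899 -0.19906099] 0.01667878273954632
[  0.159   0.306   0.57   53.5   -24.4    -1.2  ]
[  0.159   0.306   0.57   69.2   -27.    -93.2  ]
```

Emit:
{"method": "send_rows", "body": {"motion": [[0.03, 0.055, 0.1, 5, -3, 15, 0], [0.06, 0.11, 0.21, 10, -6, 20, 0], [0.085, 0.165, 0.31, 18, -10, 20, 0], [0.115, 0.22, 0.41, 28, -15, 20, 0], [0.14, 0.275, 0.51, 40, -20, 15, 0], [0.159, 0.306, 0.57, 50, -24, 0, 0], [0.159, 0.306, 0.57, 53, -24, -10, 0], [0.159, 0.306, 0.57, 53, -24, -20, 0]]}}

```text
clock: 19.6
ee_pos: [0.5151, 0.0768, 0.1302]
tool_rot: [0.083, 0.981, -0.015, 0.173]
contact_force: [-0.0, -0.0, 0.0]
grip_width: 0.003
```

```bash
python3 - <<'E'
from h import *
s=arm.get_state(); print(s['ee_pos'],s['qpos'],s['contact_force'],s['grip_width'])
print(delta(*front(-40,52,.058,70),s)); print(delta(*front(-24,52,.058,70),s))
E
```

```text
[0.51507367 0.07681229 0.130195  ] [ 0.23917218  0.16341246  2.1788523  -0.2903558   0.49518618 -0.92697656] [-0.02651781 -0.01742772  0.03632157] 0.0032326918865619742
[ 0.00e+00 -0.00e+00  4.00e-03  1.40e+00 -6.00e-01 -7.22e+01]
[ 0.00e+00 -0.00e+00  4.00e-03  1.71e+01 -3.30e+00 -7.22e+01]
```

Emit:
{"method": "send_rows", "body": {"motion": [[0, 0, 0, 1, 0, -20, 0], [0, 0, 0, 1, 0, -40, 0], [0, 0, 0, 1, 0, -60, 0], [0, 0, 0, 1, 0, -72, 0], [0, 0, 0, 6, -1, -72, 0], [0, 0, 0, 12, -2, -72, 0], [0, 0, 0, 17, -3, -72, 0], [0, 0, 0, 17, -3, -72, 0]]}}

```text
clock: 20.6
ee_pos: [0.5329, 0.0738, 0.0587]
tool_rot: [0.084, 0.981, -0.015, 0.173]
contact_force: [0.1, -0.1, 0.3]
grip_width: 0.008
```

Emit:
{"method": "send_rows", "body": {"motion": [[0, 0, 0, -0.4, -2.5, 0, 0], [0, 0, 0, -0.8, -5, 0, 0], [0, 0, 0, -1.2, -7.5, 0, 0], [0, 0, 0, -1.6, -10, 0, 0], [0, 0, 0, -2, -12, 0, 0], [0, 0, 0, -2.4, -14, 0, 0], [0, 0, 0, -2.6, -15.5, 0, 0], [0, 0, 0, -2.8, -17, 0, 0]]}}

```text
clock: 21.6
ee_pos: [0.5288, 0.0592, 0.0583]
tool_rot: [0.084, 0.981, -0.013, 0.173]
contact_force: [-17.7, 30.8, 10.8]
grip_width: 0.002
```

```bash
python3 - <<'E'
from h import *
s=arm.get_state(); print(s['ee_pos'],s['qpos'],s['contact_force'],s['moment'])
snap('scene','s7');b=knob('s7','scene');print(b)
print('to end',delta(*front(-24,32,.058,70),s))
E
```

```text
[0.52876382 0.05917013 0.05831313] [ 0.18741692  0.31813771  2.20871431 -0.39521813  0.30753246 -0.85402021] [-17.72019204  30.80027596  10.77908043] [5.04581495 2.48272505 1.60180608]
(np.float32(71.7575), np.float64(54.505369821220356), np.float64(-0.001), np.float64(-0.002))
to end [-3.0e-03  0.0e+00  4.0e-03  2.0e-01 -5.3e+00 -3.0e-01]
```

Only 4° gained and about 35 N in the push direction. The arm tip is sticking by friction, so the tool should follow the tip's arc (−x as well as −y).

Emit:
{"method": "send_rows", "body": {"motion": [[0, 0, 0, -1.5, -0.5, 0, 0], [0, 0, 0, -3, -1.7, 0, 0], [0, 0, 0, -4.3, -3, 0, 0], [0, 0, 0, -5.5, -4.6, 0, 0], [0, 0, 0, -6.7, -6.2, 0, 0], [0, 0, 0, -7.9, -7.8, 0, 0], [0, 0, 0, -9, -9.4, 0, 0], [0, 0, 0, -10, -11, 0, 0]]}}

```text
clock: 22.65
ee_pos: [0.5191, 0.0497, 0.0586]
tool_rot: [0.084, 0.981, -0.012, 0.174]
contact_force: [-3.3, 21.8, -0.5]
grip_width: 0.004
```

```bash
python3 - <<'E'
from h import *
s=arm.get_state(); print(s['ee_pos'],s['contact_force'],s['moment'])
snap('scene','s8');b=knob('s8','scene');print(b)
a=cv2.imread('pics/s8.png')[150:310,230:430];cv2.imwrite('pics/c7.png',cv2.resize(a,None,fx=3,fy=3,interpolation=cv2.INTER_CUBIC))
E
```

```text
[0.51910835 0.04965325 0.05862598] [-3.30508812 21.83218715 -0.48794421] [3.51565844 0.63161841 1.31455711]
(np.float32(70.70713), np.float64(77.00536982122036), np.float64(-0.001), np.float64(-0.002))
```

View pics/c7.png

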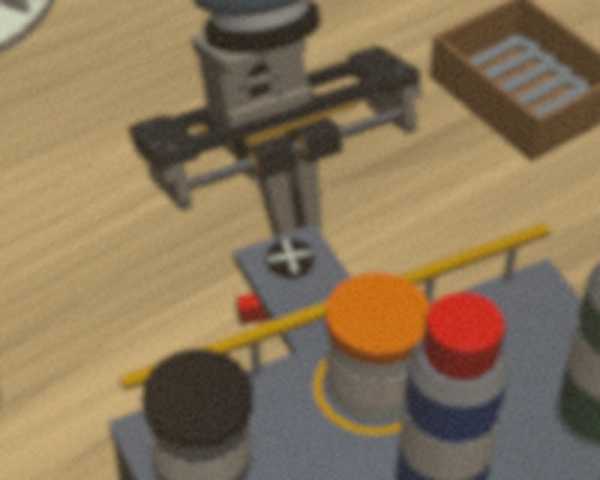

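The rail is up and B is at 167°, against an expected stop at 167.3°. I'll press slightly further to confirm the stop.

Emit:
{"method": "send_rows", "body": {"motion": [[0, 0, 0, -0.5, -1, 0, 0], [0, 0, 0, -0.8, -2, 0, 0], [0, 0, 0, -1, -3, 0, 0], [0, 0, 0, -1.3, -4, 0, 0], [0, 0, 0, -1.3, -4, 0, 0], [0, 0, 0, -1.3, -4, 0, 0], [0, 0, 0, -1.3, -4, 0, 0], [0, 0, 0, -1.3, -4, 0, 0]]}}

```text
clock: 23.7
ee_pos: [0.5191, 0.0492, 0.0589]
tool_rot: [0.083, 0.981, -0.009, 0.176]
contact_force: [-4.0, 32.5, -2.8]
grip_width: 0.005
```

```bash
python3 - <<'E'
from h import *
s=arm.get_state(); print(s['ee_pos'],s['contact_force'],s['moment'])
snap('scene','s9');b=knob('s9','scene');print(b)
E
```

```text
[0.51905423 0.04920342 0.05893658] [-3.99134189 32.46639997 -2.75460937] [5.27182593 0.90511975 1.96875588]
(np.float32(69.7952), np.float64(77.00536982122036), np.float64(-0.001), np.float64(-0.002))
```

It's at the stop: about 32 N, well above the knob friction, with no further motion. Backing off and clearing now.

Emit:
{"method": "send_rows", "body": {"motion": [[0, 0, 0, 0.3, 2, 0, 0], [0, 0, 0, 1, 6, 0, 0], [0, 0, 0, -10, 9, 0, 0], [0, 0, 0, -30, 12, 5, 0], [0, 0, 0, -60, 16, 30, 0], [0, 0, 0, -90, 20, 70, 0], [0, 0, 0, -110, 40, 110, 0], [0, 0, 0, -120, 80, 140, 0]]}}

```text
clock: 24.75
ee_pos: [0.3967, 0.1282, 0.2003]
tool_rot: [0.084, 0.981, -0.009, 0.176]
contact_force: [1.0, -0.1, -0.3]
grip_width: 0.005
```

```bash
python3 - <<'E'
from h import *
s=arm.get_state(); print(s['ee_pos'],s['contact_force'])
snap('scene','s10');snap('top','t10')
for i,c in(('t10','top'),('s10','scene')): print(knob(i,c))
a=cv2.imread('pics/s10.png')[150:390,150:480];b=cv2.imread('pics/t10.png')[80:320,150:480]
cv2.imwrite('pics/c8.png',cv2.resize(np.hstack([a,b]),None,fx=1.2,fy=1.2,interpolation=cv2.INTER_CUBIC))
E
```

```text
[0.39672342 0.12815748 0.20031751] [ 1.00915902 -0.0640163  -0.27565672]
(np.float32(85.435745), np.float64(75.50536982122036), np.float64(0.001), np.float64(0.001))
(np.float32(68.7879), np.float64(77.00536982122036), np.float64(-0.001), np.float64(-0.002))
```

View pics/c8.png

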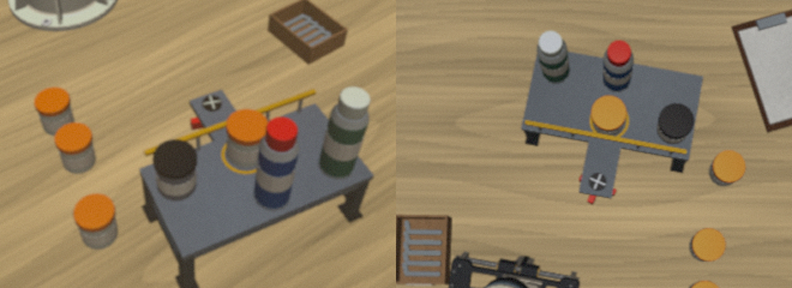

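```bash
python3 -c "
from cell import arm
print(arm.finish_job())"
```

```text
the job is handed in; nothing more can be done
None
```

The white tub stands on the yellow mark and the guard rail is wound fully up. The job was handed in at about 25 s of the 59 s allowed.

- **Tub:** I picked the rightmost of the four look-alikes, lowered it until I felt board contact (about 12 N), then released it. The pictures show it upright inside the ring; one estimate put its lid within about 2–3 mm of the mark's centre.
- **Knob:** I turned it counter-clockwise in three strokes. In the third, the arm tip stuck by friction at about 35 N, so I made the tool follow the tip's arc. At the end the tip pressed with about 32 N and the knob did not move, well above its own turning friction, so I take that as the end stop.
- **Checks:** The scene camera put the knob at about 2.19 rad and the top camera at about 2.17, against the 2.2 stop. They disagree by one 1.5° search step. I did not measure the rail height directly, but the pictures show it raised.
- **Rest of the scene:** The other stock and the tray look unmoved in the last pictures. The arm was clear of everything, with the force reading near zero.

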